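# Gather the custard cups and wind the timer

### The job

Get the custard cups ready for the oven: nest every loose blue cup into one straight stack on the cup that stands on the wooden board, including the one hidden behind the tea box - move the box aside to get at it (well off its cork mat), and once that cup is out, stand the box squarely back on the mat. Only after the box is back, wind the kitchen timer past its 60-minute mark, then turn it back down to 25 minutes. Leave the other things on the worktop alone.

Things in the scene. Friction and masses are not known exactly. Their poses are not given: they have to be found in the camera images.
- base_cup_center (a point): Blue footed cup, 58 mm high, 0.16 kg; upper 32 mm a straight collar, 62 mm outside, 55 inside diameter (27 mm deep inside); lower 26 mm a foot, 49 mm in diameter at the step, 40 at the bottom. A nested cup's foot sinks into the mouth below and its step rests on the rim: it stands 32 mm higher, 2.5 mm play. This one stands loose on the board. Point: on its axis, half-way up; z up.
- cup_a_center (a point): Blue custard cup like the base cup (same shape, size and point, half-way up). Stands upright somewhere on the worktop; may be absent.
- cup_b_center (a point): Blue custard cup like the base cup (same shape, size and point, half-way up). Stands upright somewhere on the worktop; may be absent.
- cup_c_center (a point): Blue custard cup like the base cup (same shape, size and point, half-way up). Stands upright somewhere on the worktop; may be absent.
- cup_back_center (a point): Blue custard cup like the base cup (same shape, size and point, half-way up). Always present, close behind the tea box (about 5 mm gap), where the taller box leaves no room for a gripper's body.
- tea_box_center (a point): Dark tea carton, 0.3 kg, heavy at the bottom, 64 mm along its x, 78 mm along its y; solid sides to 124 mm over its underside, then a narrow gable to 164 mm that is not solid. Point: 62 mm over its underside, on its centre line; z up. It stands on the mat with its x along the mat's y (either way); grip it across its 64 mm, fingertips 75 to 90 mm over its underside.
- mat: Fixed cork mat, 100 mm (its x) by 90 mm (its y), 3 mm thick, the place of the tea box. Origin: centre of its underside, on the worktop; x points away from the robot, roughly.
- board: Fixed wooden board, 170 mm (its x) by 150 mm (its y), 12 mm thick. Origin: centre of its underside.
- timer: Housing of the wind-up kitchen timer: white, round, 88 mm in diameter, 34 mm high, fixed. Origin: centre of its underside. Its x axis points to the 0-minute tick (roughly away from the robot); ticks every 5 minutes run clockwise from it, 0.06 rad (3.44 degrees) a minute, longer every 15; thick green tick at 25, thick red tick at 60.
- timer_dial (a joint): Dial of the timer, rad: 0 at the 0-minute tick, growing clockwise seen from above, 0.06 rad a minute: 25 minutes = 1.5, 60 minutes = 3.6; end stop at 3.9. Stiff: stays where it is left (friction 0.05 N m); it does not run down here.
- dial_grip (a point): Grip of the dial: a red bar 52 mm long (its x), 14 mm wide (its y), 32 mm high on the dial's disc (disc top 42 mm, bar top 74 mm over the worktop). Point: on the turning axis, 64 mm over the worktop. Its x axis points along the bar to the pointer end (white line) and turns with the dial. Grip the bar across its 14 mm from above.
- mug_white: White mug with a handle, 94 mm high, 83 mm in diameter, standing at the back; leave alone. Origin at its foot, within 20 mm of its middle.
- tuna_tin_center (a point): Red food tin, 75 mm in diameter, 58 mm high; leave alone. Point: its centre.
- spice_c_center (a point): Spice jar with dark cap, 41 mm in diameter, 105 mm high; leave alone. Point: its centre.
Things that resemble listed ones, but are neither listed nor needed, are in the scene too. Leave any yellow look-alike of the part that bears cup_c_center alone.

How it is judged:
On the way, in this order (a step that is already met when the one before it is completed fails the run):
1. the tea box has been moved aside, more than 90 mm from the mat's centre (horizontal distance between tea_box_center and mat above 0.09 m), for 0.2 s.
2. the cup from behind the box is out, more than 150 mm from the mat's centre (horizontal distance between cup_back_center and mat above 0.15 m), for 0.2 s.
3. the tea box stands squarely on its mat again (horizontal distance between tea_box_center and mat below 0.025 m and angle between tea_box_center's own z axis and vertical below 0.1 rad and height (world z) of tea_box_center below 0.075 m and angle between the x axis of tea_box_center and the y axis of mat, either way round below 0.35 rad), for 0.2 s.
4. then the timer is wound past its 60-minute mark (value of joint timer_dial above 3.6 rad), for 0.2 s.
At the end, for the whole second after the job is handed in: Every cup present nested upright on the base cup (axes within 12 mm, height within 6 mm of a multiple of 32 mm), base cup on the board, tea box upright on its mat (within 25 mm of its centre, 0.35 rad of square), timer at 25 minutes (1.4 to 1.6 rad) (all of step 3 and horizontal distance between base_cup_center and board below 0.07 m and height (world z) of base_cup_center above 0.036 m and angle between base_cup_center's own z axis and vertical below 0.1 rad and horizontal distance between each of cup_a_center, cup_b_center, cup_c_center, cup_back_center and base_cup_center below 0.012 m and angle between each of cup_a_center, cup_b_center, cup_c_center, cup_back_center's own z axis and vertical below 0.12 rad and (z of cup_a_center in the frame of base_cup_center between 0.026 and 0.038 m or z of cup_a_center in the frame of base_cup_center between 0.058 and 0.07 m or z of cup_a_center in the frame of base_cup_center between 0.09 and 0.102 m or z of cup_a_center in the frame of base_cup_center between 0.122 and 0.134 m) and (z of cup_b_center in the frame of base_cup_center between 0.026 and 0.038 m or z of cup_b_center in the frame of base_cup_center between 0.058 and 0.07 m or z of cup_b_center in the frame of base_cup_center between 0.09 and 0.102 m or z of cup_b_center in the frame of base_cup_center between 0.122 and 0.134 m) and (z of cup_c_center in the frame of base_cup_center between 0.026 and 0.038 m or z of cup_c_center in the frame of base_cup_center between 0.058 and 0.07 m or z of cup_c_center in the frame of base_cup_center between 0.09 and 0.102 m or z of cup_c_center in the frame of base_cup_center between 0.122 and 0.134 m) and (z of cup_back_center in the frame of base_cup_center between 0.026 and 0.038 m or z of cup_back_center in the frame of base_cup_center between 0.058 and 0.07 m or z of cup_back_center in the frame of base_cup_center between 0.09 and 0.102 m or z of cup_back_center in the frame of base_cup_center between 0.122 and 0.134 m) and value of joint timer_dial between 1.4 and 1.6 rad); the robot touches nothing.
It fails at once if the white mug has been shoved more than 30 mm (distance of mug_white from where it was at the start of the episode above 0.03 m).
It fails at once if the red tin has been shoved more than 30 mm (distance of tuna_tin_center from where it was at the start of the episode above 0.03 m).
It fails at once if the spice jar has been shoved more than 30 mm (distance of spice_c_center from where it was at the start of the episode above 0.03 m).
Of cup_a, cup_b, cup_c only 1 to 3 are there at a start; the rules pass over those that are not, and their reading is None.
At some moment in a run one of tea_box may be knocked a few centimetres aside while the robot is not near it.
It also fails if it takes over 210 s, if anything falls off the work surface, if the arm or the gripper's body presses on something with over 40 N, if the wrist force passes 120 N, or if a joint passes its speed limit or range.

### The arm

A 6-joint arm with a two-finger parallel gripper is mounted at the origin on a cart in front of the work surface, level with it; the furniture and walls round the work are solid. World frame = base frame: x ahead of the robot, y to its left, z up, the work surface at z = 0. Lengths are in m, angles in rad, forces in N, time in s.
With the tool pointing down it reaches from about 0.2 to 0.875 m from the base axis. Payload 3.4 kg.
Tool frame: the origin (TCP) lies between the finger pads; the fingertips stand 25 mm ahead of it and the grasp point (between the pads) lies 6 mm ahead of it (r.nose_length is the z of the fingertips in the tool frame, in m); z points along the fingers, y is the line along which they close (so a half turn about z gives the same grasp; the last joint's range is limited). The gripper opens to 94 mm and grips with 3 to 60 N. Pads are 16 mm wide; open, the fingers measure 119 mm over their backs; the gripper's body (75 mm by 177 mm) begins 78 mm behind the grasp point.
Start: joints at [-1.377, 0.276, 1.505, -0, 1.361, -0.121], TCP at [0.178, -0.547, 0.23] pointing down, gripper open.
Joint ranges: [-2.89, 2.89], [-0.75, 2.08], [0.22, 2.7], [-1.18, 4.32], [0.11, 2.71], [-2.7, 2.7]. Speed limits (rad/s): [2.57, 2.57, 3.14, 3.14, 3.14, 3.14].

### API

Orientations are given as a unit quaternion [w, x, y, z].
In Python, from plant import r, gripper_to, inverse_kinematics, vision, models, telemetry gives the robot as it stands. Calls block until the motion is done:
- r.move_to(position, orientation): joint-space move of the TCP to a pose.
- r.move_l(position, rot=None, vel=0.15, guard=None): straight line of the TCP; rot=None keeps the orientation; vel is the mean speed in m/s. With guard (N) it stops when the force on the tool has changed by that much, and returns True; else False.
- r.movej(angles): joint-space move.
- gripper_to(opening, f_grip=None): finger opening in m; f_grip is the grip in N (None keeps the last); returns when the fingers have stopped.
- r.hold(seconds).
- inverse_kinematics(position, orientation): joint angles nearest the present ones, or None.
- vision.snapshot(name): name is "scene" or "top"; returns the picture (480x640x3 uint8, red, green, blue); there is no depth.
- vision.get_calibration(name): a dict with "fx", "fy", "cx", "cy" (pixels), "position" and "orientation" of the camera in the world. Camera axes: x right, y down, z forward; pixel columns grow to the right and rows downward; lengths in m; the calibration is good to about 2 mm. A picture is of the moment at which its call begins. get_calibration takes no time and is no camera call.
A pose or a line that the arm cannot do raises r.PlanningError and nothing moves.
- r.sign_off(): hands the job in; it is judged then, once.
Trained networks look in the newest picture that a camera, given by its name, has taken for a name from the list of things; names that differ only in an ending like _2 or _b are one class to them, and where a whole thing is asked for, a point or a joint stands for the part that bears it (a point fixed in the world has none). Each returns a list of dicts, best first, with "score" (0 to 1); they miss things now and then, are a little off and sometimes report something else, mostly with a low value. They report only what shows in the picture. A call takes as long as a camera call. They do not tell look-alikes from the thing itself.
- models.boxes_of(thing, camera): "at" ([x, y, z] in m, in world coordinates, good to about 4 mm: the middle of the surface that is visible of it).
- models.regions_of(thing, camera): "pixels" (480x640 bool, what is visible of it).
- models.mark_of(thing, camera): "at" ([x, y, z] in m, in world coordinates, good to about 4 mm: a listed point, or the origin of a listed thing).
Readings, each from a call of its own:
- telemetry.current_t(): time.
- telemetry.current_joints(): joint angles.
- telemetry.current_dq(): joint speeds.
- telemetry.current_joint_efforts(): joint torques, N m.
- telemetry.current_ee_pos(): TCP position.
- telemetry.current_tool_rot(): TCP orientation.
- telemetry.current_wrist_force(): force on the tool from outside, world axes, zero at the start.
- telemetry.current_torque(): the same for the moment, N m.
- telemetry.current_opening(): finger opening in m.
- telemetry.current_finger_force(): force on a finger pad.
Only numpy, scipy, OpenCV 4.12 (cv2) and the standard library are available. Lean on these libraries where they do the work, as an engineer would, in place of code of your own. Each camera call takes 0.05 s, during which the arm holds its last target. There are 200 camera calls.

## Working session

There is one attempt and no reset: what is moved stays moved. The work goes in short steps, each a Python script; the robot and the scene stay as the last script left them, time stands still between calls to the robot, and variables do not carry over. Pictures are saved under pics/ and viewed, at most 14 in all, crops included, and the job is handed in when it is done.

```bash
mkdir -p pics; ls; python3 - <<'E'
from plant import r, vision, models, telemetry
import cv2
for c in ("scene","top"):
    im=vision.snapshot(c); cv2.imwrite(f"pics/{c}0.png",im[:,:,::-1])
    k=vision.get_calibration(c); print(c,k)
    for n in ["base_cup_center","tea_box_center","mat","board","timer","dial_grip","mug_white","tuna_tin_center","spice_c_center"]:
        print(n,[(round(d["score"],2),[round(float(v),3) for v in d["at"]]) for d in models.mark_of(n,c)])
print(telemetry.current_t())
E
```

```text
pics
scene {'fx': 434.1746379178011, 'fy': 434.1746379178011, 'cx': 314.7927684766918, 'cy': 233.2836591373511, 'position': array([-0.48921843,  0.47730011,  0.94066053]), 'orientation': array([ 0.22434836, -0.44193376,  0.77659463, -0.38892562])}
base_cup_center []
tea_box_center [(0.91, [0.511, -0.183, 0.064]), (0.37, [0.708, 0.027, 0.003]), (0.22, [0.428, -0.545, 0.054])]
mat [(0.59, [0.429, -0.54, 0.053]), (0.4, [0.51, -0.188, 0.002]), (0.38, [0.567, -0.374, 0.032])]
board [(0.75, [0.504, 0.097, -0.001]), (0.72, [0.507, 0.103, 0.042])]
timer [(0.64, [0.418, -0.392, 0.0]), (0.5, [0.423, 0.271, 0.03]), (0.48, [0.571, -0.371, 0.032])]
dial_grip [(0.57, [0.426, -0.394, 0.063])]
mug_white [(0.7, [0.712, 0.028, 0.002])]
tuna_tin_center [(0.81, [0.502, -0.556, 0.03])]
spice_c_center [(0.87, [0.432, -0.543, 0.054]), (0.3, [0.502, 0.098, 0.001])]
top {'fx': 464.10475473158743, 'fy': 464.10475473158743, 'cx': 322.46130910917253, 'cy': 236.06106265530354, 'position': array([ 0.43080484, -0.1095676 ,  1.30045475]), 'orientation': array([ 0.02023487, -0.70064115,  0.71281495, -0.02423584])}
base_cup_center [(0.6, [0.512, 0.109, 0.04])]
tea_box_center [(0.65, [0.511, -0.183, 0.067])]
mat [(0.9, [0.507, -0.185, -0.002])]
board [(0.91, [0.497, 0.097, 0.001]), (0.52, [0.509, 0.11, 0.04])]
timer [(0.95, [0.422, -0.4, 0.005])]
dial_grip []
mug_white [(0.86, [0.707, 0.027, -0.002])]
tuna_tin_center [(0.81, [0.508, -0.555, 0.028])]
spice_c_center [(0.78, [0.429, -0.542, 0.052]), (0.22, [0.512, -0.184, -0.001])]
1.0
```

View pics/scene0.png

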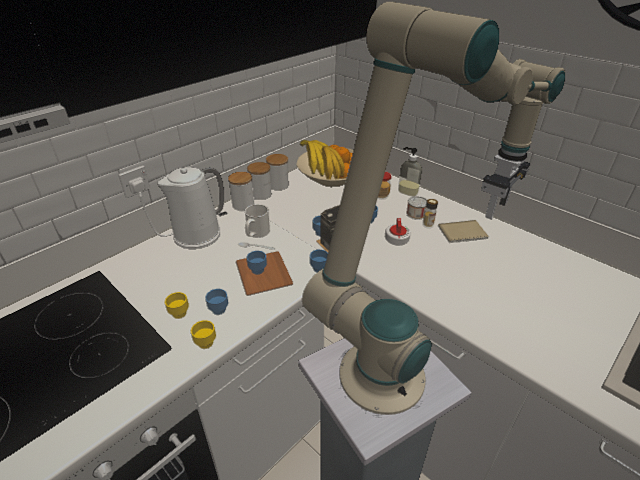

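View pics/top0.png

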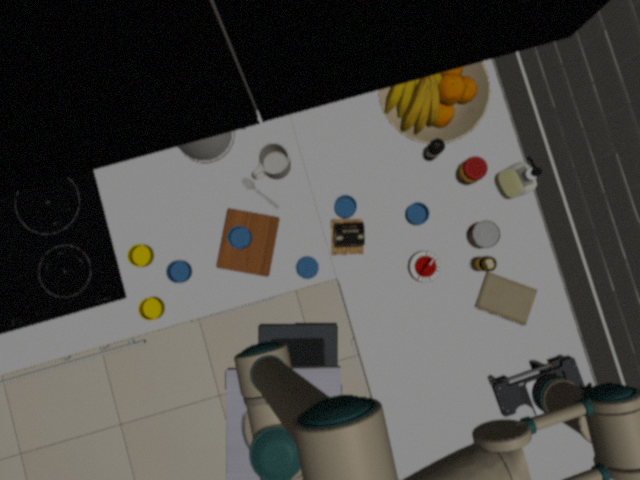

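The top view shows blue cups at (240,237) on the board (base), (345,206) behind the box (back), and loose ones at (417,213), (307,267) and (179,271). The yellow look-alikes are at (141,255) and (152,308), so I'll leave those. The timer is at (424,266), the box and mat at (348,236), the tin at (485,235) and the spice jar at (485,264). The red jar at (472,170) and dark jar at (433,149) are distractors. I'll measure these next.

```bash
cat > h.py <<'E'
from plant import r, gripper_to, inverse_kinematics, vision, models, telemetry
import numpy as np, cv2
from scipy.spatial.transform import Rotation as R
def ray(px,z,c="top"):
    k=vision.get_calibration(c); q=k["orientation"]; p=k["position"]
    d=R.from_quat([q[1],q[2],q[3],q[0]]).apply([(px[0]-k["cx"])/k["fx"],(px[1]-k["cy"])/k["fy"],1])
    return (p+d*(z-p[2])/d[2])[:3]
def quat(a):
    s,c=np.sin(a),np.cos(a)
    x,y,z,w=R.from_matrix(np.array([[-s,c,0],[c,s,0],[0,0,-1]]).T).as_quat(); return np.array([w,x,y,z])
def blobs(im,lo,hi,amin=60):
    m=cv2.inRange(cv2.cvtColor(im,cv2.COLOR_RGB2HSV),lo,hi)
    n,lab,st,ce=cv2.connectedComponentsWithStats(m)
    return [(ce[i],st[i],lab==i) for i in range(1,n) if st[i][4]>=amin]
def cups(im,z=0.042):
    out=[]
    for ce,st,m in blobs(im,(98,110,40),(118,255,255),100):
        (x,y),rad=cv2.minEnclosingCircle(np.argwhere(m)[:,::-1].astype(np.float32))
        out.append((ray((x,y),z),(x,y),rad*1.0,st[4]))
    return out
def rect(pts,z):
    b=cv2.minAreaRect(np.array([ray(p,z)[:2]*1000 for p in pts],np.float32)); return b
E
python3 - <<'E'
from h import *
np.set_printoptions(precision=4,suppress=True)
im=vision.snapshot("top")
for c in cups(im): print("cup",*c)
for n,z in (("mat",.003),("board",.012),("tea_box_center",.124)):
    g=models.regions_of(n,"top")
    if g:
        m=g[0]["pixels"]; print(n,g[0]["score"],m.sum(),rect(np.argwhere(m)[:,::-1],z))
# dial: red bar
for ce,st,m in blobs(im,(0,150,80),(8,255,255),30)+blobs(im,(172,150,80),(180,255,255),30): print("red",ce,st)
a=cv2.resize(im[175:295,310:470],None,fx=5,fy=5,interpolation=cv2.INTER_CUBIC); cv2.imwrite("pics/crop1.png",a[:,:,::-1])
E
```

```text
cup [ 0.5904 -0.1798  0.042 ] (344.82183837890625, 206.2586212158203) 10.326151847839355 330
cup [ 0.5689 -0.3755  0.042 ] (416.67510986328125, 212.9193572998047) 10.729768753051758 336
cup [0.5112 0.1086 0.042 ] (239.21141052246094, 237.0301971435547) 10.978052139282227 361
cup [ 0.4269 -0.0737  0.042 ] (306.84210205078125, 267.0) 10.157992362976074 318
cup [0.4235 0.2736 0.042 ] (178.22727966308594, 270.5) 11.327125549316406 365
mat 0.8 358 ((510.1795654296875, -186.2366485595703), (89.55699157714844, 98.26595306396484), 89.0109634399414)
board 0.79 2822 ((498.23614501953125, 90.85175323486328), (150.19557189941406, 169.24415588378906), 78.7353744506836)
tea_box_center 0.77 749 ((507.74163818359375, -183.15191650390625), (78.88975524902344, 63.67206954956055), 89.03135681152344)
red [474.6723 167.9548] [464 158  22  22 354]
red [424.4673 266.5561] [416 257  20  19 214]
```

View pics/crop1.png

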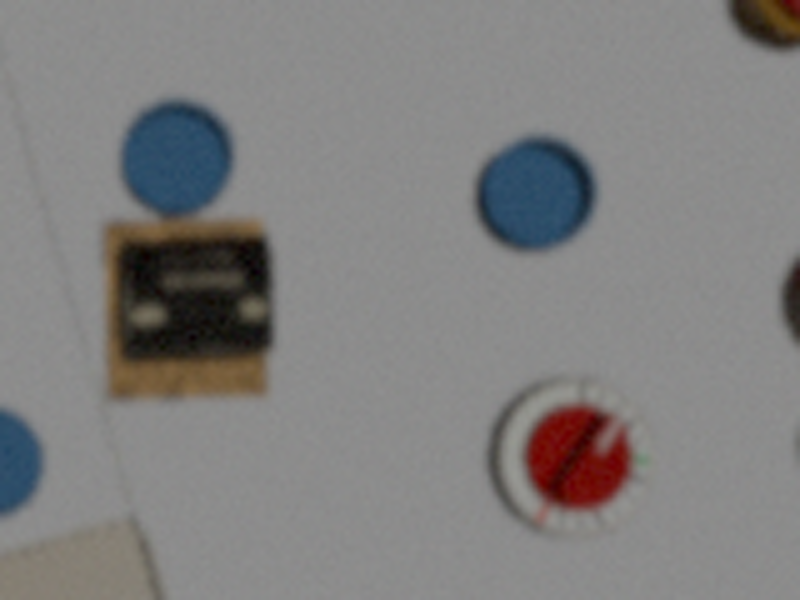

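The close crop confirms the blue cups at back (345,206) and right (417,213), the timer with its pointer up and right at about 10 min, and the box on the mat. The box looks wider along y than described, so I'll check that once the arm is out of the way. First I'll stack the left cup.

```bash
cat >> h.py <<'E'
ZH=0.32
def best_a(p,cands=np.arange(0,np.pi,np.pi/12)):
    o=[]
    for a in cands:
        for b in (a,a+np.pi):
            j=inverse_kinematics(p,quat(b))
            if j is not None: o.append((abs(j[5])+0*b,b))
    return min(o)[1]
def pick(x,y,z=.055,a=None,grip=20,w=.094,up=ZH):
    a=best_a([x,y,z]) if a is None else a
    gripper_to(w); r.move_to([x,y,max(z+.1,.2)],quat(a)); r.move_l([x,y,z],vel=.15,guard=15) and print("GUARD",telemetry.current_ee_pos())
    gripper_to(0.0,grip); print("opening",telemetry.current_opening(),telemetry.current_finger_force())
    r.move_l([x,y,up],vel=.2); return a
def place(x,y,z,a=None,w=.094):
    a=best_a([x,y,z]) if a is None else a
    r.move_to([x,y,ZH],quat(a)); r.move_l([x,y,z+.03],vel=.2)
    g=r.move_l([x,y,z-.001],vel=.05,guard=6); p=telemetry.current_ee_pos(); print("placed guard",g,p)
    gripper_to(w); r.move_l([x,y,ZH],vel=.2)
BASE=(.511,.1065)
def stackz(n): return .067+.032*n
def save(im,n,roi,f):
    x0,x1,y0,y1=roi; cv2.imwrite(f"pics/{n}.png",cv2.resize(im[y0:y1,x0:x1],None,fx=f,fy=f,interpolation=cv2.INTER_CUBIC)[:,:,::-1])
E
python3 - <<'E'
from h import *
np.set_printoptions(precision=4,suppress=True)
pick(.4235,.2736); print("lifted",telemetry.current_opening())
place(*BASE,stackz(1))
r.move_to([.35,.3,.35],quat(best_a([.35,.3,.35])))
save(vision.snapshot("scene"),"s1",(220,420,160,300),4)
im=vision.snapshot("top")
for c in cups(im): print("cup",*c)
print(models.mark_of("tea_box_center","scene")[:1],telemetry.current_t())
E
```

```text
opening 0.059957678281880325 19.929695427417755
lifted 0.06043352539275558
placed guard True [0.5104 0.1064 0.0989]
cup [ 0.5905 -0.1797  0.042 ] (344.7758483886719, 206.22413635253906) 10.313982963562012 332
cup [ 0.5678 -0.3752  0.042 ] (416.58660888671875, 213.3188934326172) 10.668550491333008 341
cup [0.5121 0.1122 0.042 ] (237.8631591796875, 236.71578979492188) 11.932563781738281 410
cup [ 0.4264 -0.0736  0.042 ] (306.81646728515625, 267.16455078125) 10.21786880493164 322
[{'at': [0.5119, -0.1801, 0.0629], 'score': 0.75}] 13.2
```

View pics/s1.png

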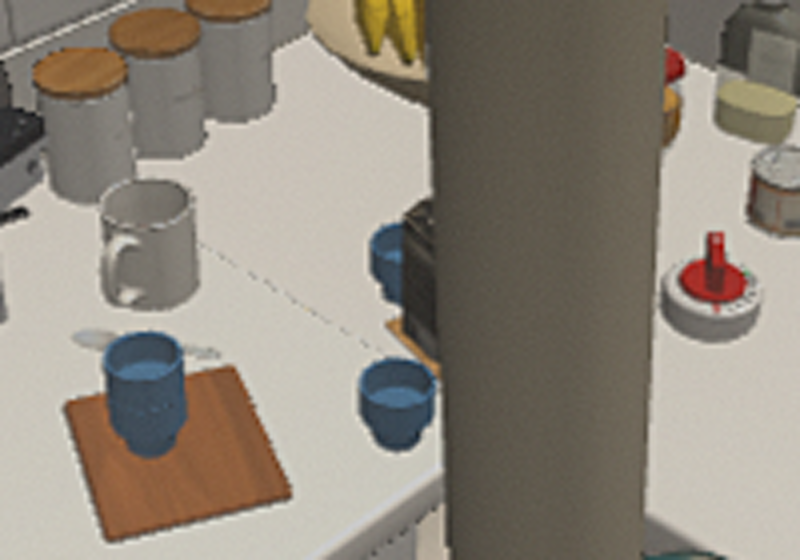

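The stack is nested straight (crop (145,390)), and the box is half hidden behind the upper arm. Next I'll grip the box across the mat's y. The finger opening will tell me which side I'm holding.

```bash
python3 - <<'E'
from h import *
np.set_printoptions(precision=4,suppress=True)
x,y=.511,-.182
A=np.radians(89); a=best_a([x,y,.11],[A]); print(a)
gripper_to(.094); r.move_to([x,y,.32],quat(a))
print(r.move_l([x,y,.111],vel=.12,guard=8),telemetry.current_ee_pos())
gripper_to(0,25); print(telemetry.current_opening(),telemetry.current_finger_force(),telemetry.current_t())
print([round(float(v),3) for v in telemetry.current_joints()])
E
```

```text
4.694935687864747
False [ 0.5115 -0.1822  0.1116]
0.07815486669631092 24.78777140378952 17.55
[-0.471, 0.322, 1.756, -0.001, 1.062, 1.118]
```

The opening reads 78 mm, which agrees with the picture, so I'm holding the 78 mm side. The grasp is sound, so I'll move the box aside, look at it there, and measure its other side.

```bash
python3 - <<'E'
from h import *
np.set_printoptions(precision=4,suppress=True)
p=telemetry.current_ee_pos(); a=4.694935687864747
r.move_l([p[0],p[1],.24],vel=.15); print(telemetry.current_opening())
x,y=.33,-.27
r.move_l([x,y,.24],vel=.2)
r.move_l([x,y,.14],vel=.15); print(r.move_l([x,y,.107],vel=.04,guard=6),telemetry.current_ee_pos())
im=vision.snapshot("scene"); save(im,"s2",(240,440,160,300),4)
gripper_to(.094); r.move_l([x,y,.25],vel=.2)
r.move_to([.35,.2,.35],quat(best_a([.35,.2,.35])))
im=vision.snapshot("top"); save(im,"t2",(310,470,180,300),5)
for c in cups(im): print("cup",*c)
for n,z in (("mat",.003),("tea_box_center",.124)):
    g=models.regions_of(n,"top"); print(n,g and (g[0]["score"],rect(np.argwhere(g[0]["pixels"])[:,::-1],z)))
print(models.mark_of("mat","top")[:1],models.mark_of("tea_box_center","top")[:2],telemetry.current_t())
E
```

```text
0.07808348493583231
True [ 0.3294 -0.2699  0.108 ]
cup [ 0.5901 -0.1805  0.042 ] (345.0690612792969, 206.38949584960938) 10.431232452392578 330
cup [ 0.5669 -0.3755  0.042 ] (416.7021179199219, 213.64894104003906) 10.633199691772461 334
cup [0.5114 0.1119 0.042 ] (238.0, 237.0) 12.16562557220459 410
cup [ 0.4268 -0.0736  0.042 ] (306.82073974609375, 267.04718017578125) 10.116244316101074 315
mat (0.7, ((508.7789611816406, -186.20675659179688), (89.5781478881836, 101.03963470458984), 89.03315734863281))
tea_box_center (0.62, ((330.9009704589844, -266.32623291015625), (85.81322479248047, 70.0163345336914), 88.97123718261719))
[{'at': [0.5094, -0.1849, -0.0023], 'score': 0.81}] [{'at': [0.3303, -0.2695, 0.0628], 'score': 0.78}] 24.6833
```

View pics/t2.png

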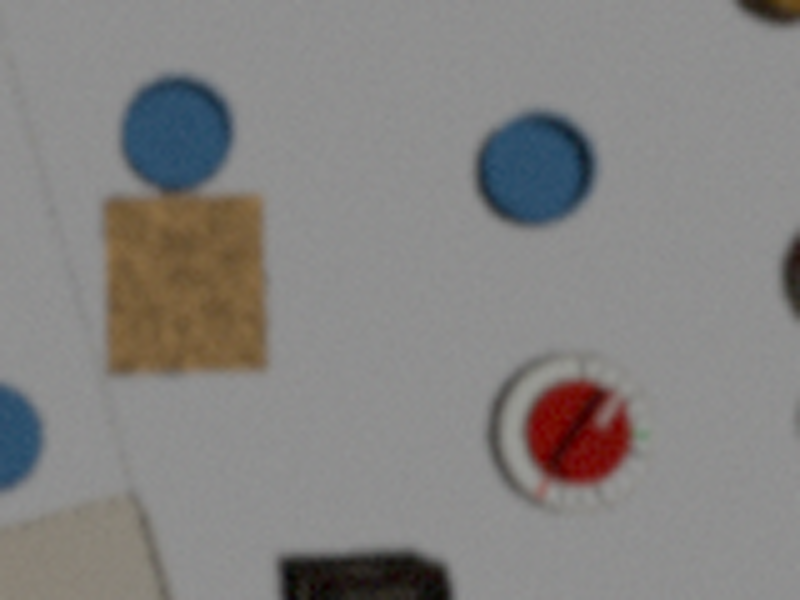

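View pics/s2.png

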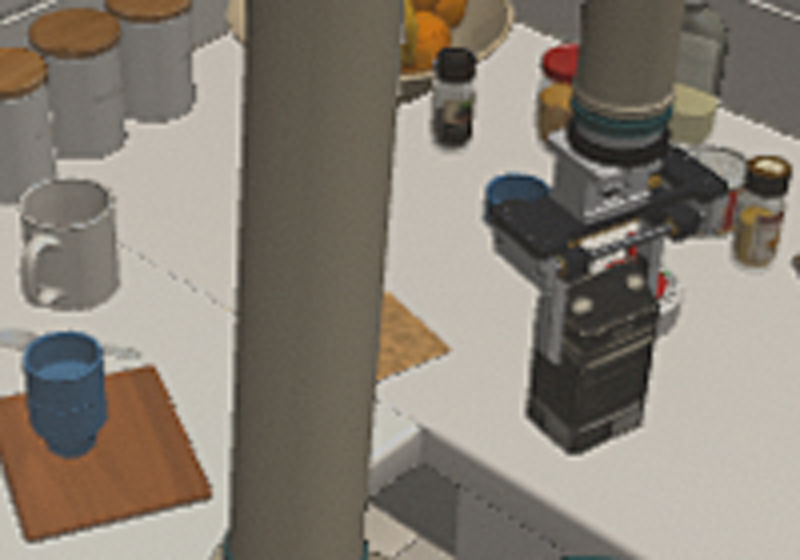

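The box stands aside at about (0.33,-0.27), and both the picture and the grip show its 64 mm side (its x) along the mat's x. The rule wants x along the mat's y, so I'll set it back turned a quarter, gripped across the 64 mm. First comes the back cup.

```bash
python3 - <<'E'
from h import *
np.set_printoptions(precision=4,suppress=True)
pick(.590,-.180); print("lifted",telemetry.current_opening())
place(*BASE,stackz(2))
r.move_to([.45,.2,.35],quat(best_a([.45,.2,.35])))
im=vision.snapshot("top")
for c in cups(im): print("cup",*c)
g=models.regions_of("tea_box_center","top"); print(g and (g[0]["score"],rect(np.argwhere(g[0]["pixels"])[:,::-1],.124)))
m=models.mark_of("tea_box_center","top")[0]["at"]; print(m,telemetry.current_t())
if np.hypot(m[0]-.33,m[1]+.27)<.008:
    x,y=.330,-.270
    a=best_a([x,y,.108],[np.radians(-1)])
    gripper_to(.094); r.move_to([x,y,.3],quat(a))
    print(r.move_l([x,y,.108],vel=.12,guard=8),telemetry.current_ee_pos())
    gripper_to(0,25); print("box",telemetry.current_opening(),telemetry.current_finger_force(),telemetry.current_t())
E
```

```text
opening 0.06280449993362726 20.000423938035965
lifted 0.0625224195635736
placed guard True [0.5104 0.1065 0.131 ]
cup [ 0.5687 -0.3752  0.042 ] (416.5714416503906, 213.0) 10.618724822998047 335
cup [0.5138 0.1162 0.042 ] (236.41566467285156, 236.1385498046875) 13.4639892578125 478
cup [ 0.4265 -0.0738  0.042 ] (306.8975830078125, 267.1385498046875) 10.139166831970215 321
(0.81, ((330.945068359375, -263.8783874511719), (90.90894317626953, 70.01640319824219), 88.97093200683594))
[0.3304, -0.2708, 0.0604] 34.9417
False [ 0.3303 -0.2704  0.1085]
box 0.06453559098022779 24.75301891565323 39.25
```

```bash
python3 - <<'E'
from h import *
np.set_printoptions(precision=4,suppress=True)
x,y=.5095,-.1855
r.move_l([.330,-.270,.24],vel=.15)
a=best_a([x,y,.111],[np.radians(89)])
r.move_to([x,y,.24],quat(a)); r.move_l([x,y,.14],vel=.15)
print(r.move_l([x,y,.110],vel=.04,guard=6),telemetry.current_ee_pos())
gripper_to(.094); r.move_l([x,y,.28],vel=.2)
# next cups
pick(.4268,-.0737); place(*BASE,stackz(3))
r.move_to([.45,.2,.4],quat(best_a([.45,.2,.4])))
im=vision.snapshot("top"); save(im,"t3",(200,480,160,310),2.85)
for c in cups(im): print("cup",*c)
for n,z in (("mat",.003),("tea_box_center",.124)):
    g=models.regions_of(n,"top"); print(n,g and (g[0]["score"],rect(np.argwhere(g[0]["pixels"])[:,::-1],z)))
print(models.mark_of("tea_box_center","top")[:1],telemetry.current_t())
E
```

```text
True [ 0.5091 -0.185   0.1109]
opening 0.061708184354360714 20.00054811593145
placed guard True [0.5104 0.1065 0.163 ]
cup [ 0.5671 -0.3754  0.042 ] (416.6689147949219, 213.55404663085938) 10.642206192016602 338
cup [0.5158 0.1191 0.042 ] (235.31817626953125, 235.40908813476562) 14.78017520904541 533
mat (0.89, ((507.3600158691406, -186.157958984375), (89.52763366699219, 98.23799896240234), 89.03253173828125))
tea_box_center (0.67, ((505.21160888671875, -184.36106872558594), (61.07048034667969, 79.05404663085938), 88.89092254638672))
[] 54.2333
```

View pics/t3.png

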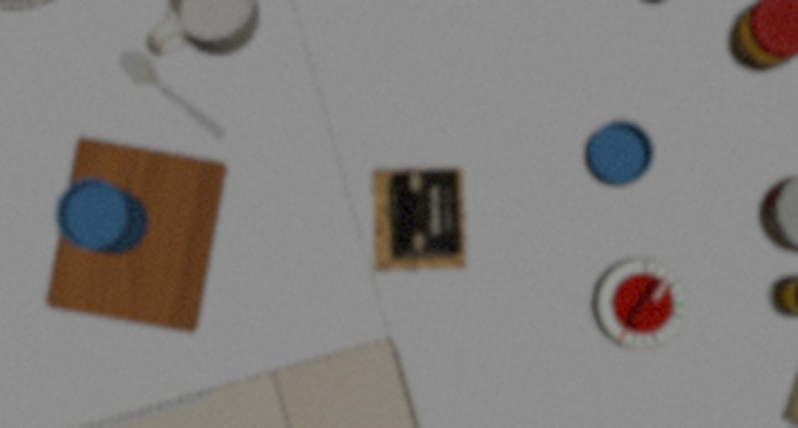

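The box is square on the mat (crop (425,215)) and the stack looks straight. Next are the last cup and a close look at the timer.

```bash
python3 - <<'E'
from h import *
np.set_printoptions(precision=4,suppress=True)
pick(.5678,-.3754); place(*BASE,stackz(4))
r.move_to([.45,.2,.4],quat(best_a([.45,.2,.4])))
im=vision.snapshot("top"); save(im,"t4",(400,450,242,292),12)
for c in cups(im): print("cup",*c)
for n,rng in (("red",[((0,150,60),(8,255,255)),((174,150,60),(180,255,255))]),("green",[((45,60,60),(85,255,255))]),("redall",[((0,60,60),(8,255,255)),((174,60,60),(180,255,255))])):
  for lo,hi in rng:
    for ce,st,m in blobs(im[242:292,400:450],lo,hi,2): print(n,ce+[400,242],st)
for n in ("timer","dial_grip"): 
    for c in ("top","scene"):
        if c=="scene" and n=="timer": vision.snapshot("scene")
        print(n,c,[(d["score"],d["at"]) for d in models.mark_of(n,c)[:2]])
s=vision.snapshot("scene"); save(s,"s4",(240,440,160,300),4)
print(telemetry.current_t())
E
```

```text
opening 0.06100917877319061 19.85897174992715
placed guard True [0.5106 0.1065 0.195 ]
cup [0.5168 0.1232 0.042 ] (233.7985076904297, 235.0746307373047) 16.315593719482422 602
red [424.7927 266.3211] [ 16  15  20  19 246]
red [426.75 263.5 ] [26 20  2  4  4]
red [416.5 264.5] [16 22  2  2  2]
red [421.5556 268.6667] [19 25  6  4  9]
red [431.  268.5] [31 26  1  2  2]
red [423.5 271.5] [23 29  2  2  2]
red [419.5 272. ] [19 30  2  1  2]
redall [425.2305 266.2186] [ 15  14  22  23 334]
redall [426.75 263.5 ] [26 20  2  4  4]
redall [416.5 264.5] [16 22  2  2  2]
redall [421.5556 268.6667] [19 25  6  4  9]
redall [431.  268.5] [31 26  1  2  2]
redall [423.5 271.5] [23 29  2  2  2]
redall [419.5 272. ] [19 30  2  1  2]
timer top [(0.92, [0.4207, -0.3948, 0.0046]), (0.47, [0.509, 0.1138, 0.1067])]
timer scene [(0.62, [0.4222, -0.391, -0.0031])]
dial_grip top [(0.75, [0.4282, -0.3922, 0.0629])]
dial_grip scene [(0.5, [0.4249, -0.393, 0.062]), (0.32, [0.4275, -0.5435, 0.0556])]
65.2833
```

View pics/t4.png

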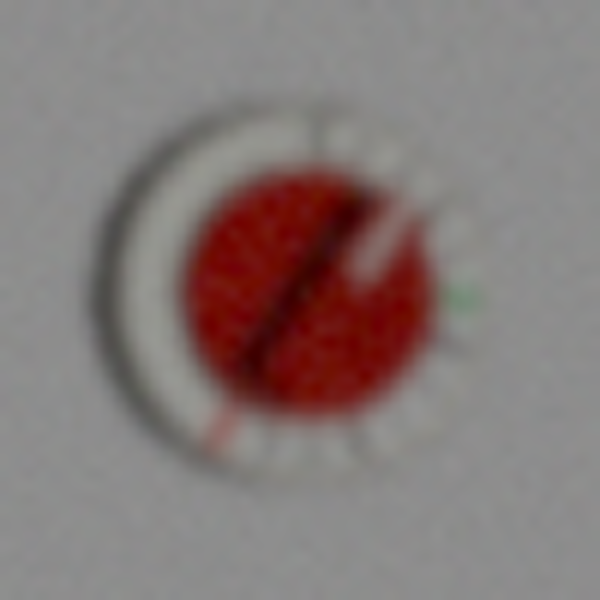

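View pics/s4.png

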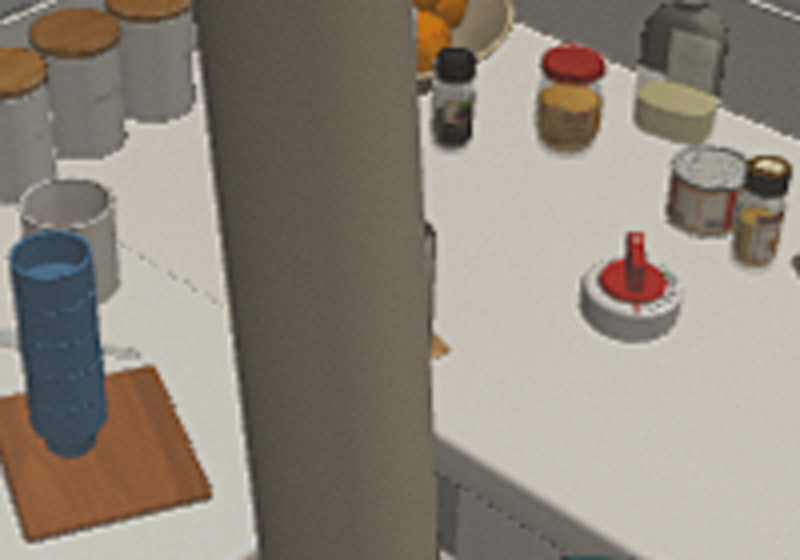

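The stack of five is straight. In the timer crop the 0 tick is at (318,130), green at (462,297), red at (220,430), and the white pointer line runs (365,275)→(408,212), so the dial is at about 9 min. Now I'll wind it.

```bash
cat > t.py <<'E'
from h import *
np.set_printoptions(precision=4,suppress=True)
P=lambda c,z: ray((400+c[0]/12-.5,242+c[1]/12-.5),z)[:2]
ang=lambda d: np.arctan2(d[1],d[0])
C=P((302,293),.034)
z0=[ang(P(p,.034)-C)+m*.06 for p,m in (((318,130),0),((425,210),15),((462,297),25),((220,430),60))]
z0=[(v+np.pi)%(2*np.pi)-np.pi for v in z0]
ZERO=float(np.mean(z0))
E
python3 - <<'E'
from t import *
pt=ang(P((408,212),.074)-P((365,275),.074)); sh=ang(P((360,205),.074)-P((245,368),.074))
print("C",C,"zeros",np.array(z0),"ptr",pt,sh,"dial",ZERO-pt,ZERO-sh)
xy=[.425,-.3935]
b=(pt+sh)/2
for k in (1,-1):
    a=b+k*np.pi/2
    js=inverse_kinematics([*xy,.073],quat(a)); j2=inverse_kinematics([*xy,.073],quat(a-.3)); print(k,a,js,j2)
E
```

```text
C [ 0.4242 -0.3946] zeros [-0.1293 -0.1004 -0.1131 -0.1099] ptr -0.6275795837595048 -0.6424671380163904 dial 0.5144306065683875 0.529318160825273
1 0.9357729659069489 [-0.867   0.4103  1.7236 -0.      1.0076 -1.8028] [-0.867   0.4103  1.7236 -0.      1.0076 -1.5028]
-1 -2.205819687682844 [-0.867   0.4103  1.7236 -0.      1.0076  1.3388] [-0.867   0.4103  1.7236 -0.      1.0076  1.6388]
```

```bash
python3 - <<'E'
from t import *
x,y=.425,-.394; b=-.635; a=b+np.pi/2
# box still in place?
vision.snapshot("top"); g=models.regions_of("tea_box_center","top"); print(g and rect(np.argwhere(g[0]["pixels"])[:,::-1],.124))
gripper_to(.05); r.move_to([x,y,.2],quat(a)); print(r.move_l([x,y,.073],vel=.12,guard=8),telemetry.current_ee_pos())
gripper_to(0,35); print("bar",telemetry.current_opening(),telemetry.current_wrist_force())
j0=np.array(telemetry.current_joints()); d0=ZERO-b
def turn(d):
    j=j0.copy(); j[5]+=d-d0; r.movej(list(j)); print(round(d,2),telemetry.current_torque(),telemetry.current_wrist_force(),telemetry.current_opening(),telemetry.current_t())
for d in (1.2,2.0,2.8,3.4,3.76): turn(d)
r.hold(.4)
for d in (3.0,2.2,1.5): turn(d)
gripper_to(.05); r.move_l([x,y,.25],vel=.2)
r.move_to([.45,.2,.4],quat(best_a([.45,.2,.4])))
im=vision.snapshot("top"); save(im,"t5",(400,450,242,292),12); save(im,"t6",(200,480,160,310),2.85)
g=models.regions_of("tea_box_center","top"); print(g and rect(np.argwhere(g[0]["pixels"])[:,::-1],.124))
print(telemetry.current_t())
E
```

```text
((505.2089538574219, -184.35684204101562), (61.06221389770508, 79.05940246582031), 88.89097595214844)
False [ 0.4254 -0.3945  0.0737]
bar 0.014004363650603022 [-1.3468 -1.6544  1.3971]
1.2 [-0.4017  0.4    -0.0035] [-2.8624 -2.1699  1.6446] 0.013978463724235257 71.0
2.0 [-0.4891  0.8069 -0.0276] [-4.651  -1.6584  1.2943] 0.013993850564680764 71.7833
2.8 [-0.2766  0.9695 -0.0309] [-5.2376 -1.0658  3.4243] 0.013467588906232914 72.5667
3.4 [-0.0418  0.9511 -0.052 ] [-5.5977 -0.1589  3.6716] 0.01410644904473815 73.1917
3.76 [ 0.1804  1.0389 -0.0171] [-5.2536  1.3682  3.1035] 0.013950898304124798 73.625
3.0 [-0.1256  1.0805  0.046 ] [-6.7581 -0.3308  3.7449] 0.01435874130584797 74.7833
2.2 [-0.3449  1.0264  0.0564] [-6.6755 -1.3682  2.2304] 0.013960974417478456 75.5667
1.5 [-0.4634  0.8435  0.0216] [-5.5254 -2.4725  2.4698] 0.013952363052596273 76.275
((505.2059020996094, -184.35264587402344), (61.053871154785156, 79.05317687988281), 88.89092254638672)
80.3333
```

View pics/t5.png

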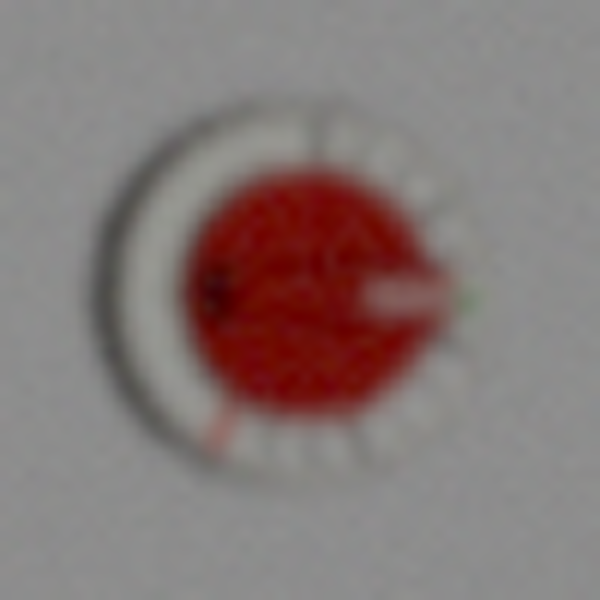

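View pics/t6.png

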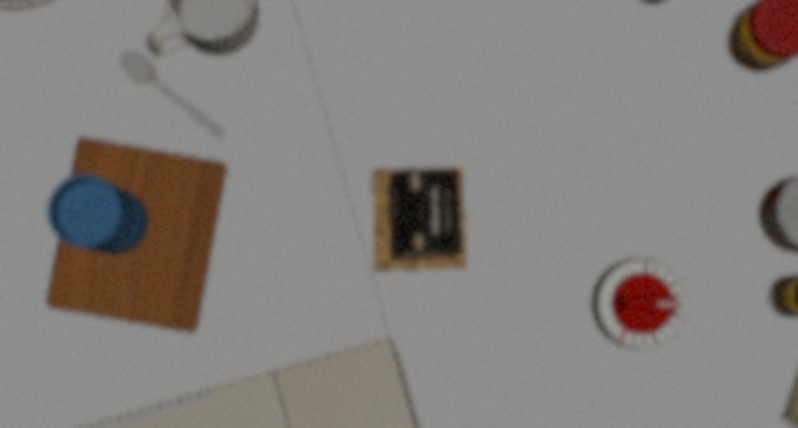

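The pointer (crop (405,297)) sits on the green 25 tick at (465,300). The stack is straight and the box is square on the mat, so I'm handing in.

```bash
python3 -c "
from plant import r
print(r.sign_off())"
```

```text
the job is handed in; nothing more can be done
None
```

I handed the job in: all four loose blue cups are nested on the base cup, and the timer went past 60 and back to 25. The tea box is back on its mat, but I set it a quarter turn from how I found it; it started with its 64 mm side along the mat's x, while the judging rule asks for the mat's y. The hand-in returned no verdict.

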